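# Set out the shade-matching bench

### The arm

A 7-joint arm with a two-finger parallel gripper is mounted at the origin on a cart in front of the work surface, level with it; the furniture and walls round the work are solid. World frame = base frame: x ahead of the robot, y to its left, z up, the work surface at z = 0. Lengths are in m, angles in degrees, forces in N, time in s.
With the tool pointing down it reaches from about 0.425 to 0.875 m from the base axis. Payload 4.7 kg.
Tool frame: the origin (TCP) lies at the centre of the arm's flange, where the gripper is bolted on; the fingertips stand 182 mm ahead of it and the grasp point (between the pads) lies 164 mm ahead of it; z points along the fingers, x is the direction in which the jaws open and shut, and the axes are right-handed (so a half turn about z gives the same grasp; the last joint's range is limited). The gripper opens to 87 mm and grips with 3 to 60 N. Pads are 19 mm wide; open, the fingers measure 117 mm over their backs; the gripper's body (75 mm by 190 mm) begins 51 mm behind the grasp point.
Start: joints at [-69.838, 18.392, -4.016, 83.108, 1.295, 78.541, -3.26], TCP at [0.215, 0.613, 0.405] pointing down, gripper open.
Joint ranges: [-163.93, 163.93], [-17.29, 119.83], [-79.2, 71.16], [3.27, 140.29], [-89.18, 269.18], [5.43, 117.66], [-154.24, 154.24]. Speed limits (degrees/s): [147.25, 147.25, 180, 180, 180, 180, 180].

### API

Orientations are given as [roll, pitch, yaw] about the fixed x, y, z axes, in that order (R = Rz(yaw) Ry(pitch) Rx(roll)).
In Python, from cell import env gives the robot as it stands. The module is installed in compiled form; this text tells all that it offers.
- The arm moves only by the tool carry_out, never from a script. Its argument "increments" is a list of rows, each a list of 5 numbers: the shift along the world's x, y, z in m, then the turn about the world's z in degrees, then the gripper's target within -1 to 1 (shut at 1, half-way at 0, fully open at -1). In form: [[dx, dy, dz, spin, jaw], ...]. A call has 1 to 20 rows; each row is the pose to reach, as a shift and turn from the pose commanded when the call began; what a row does not reach only later rows make up. A row lasts 1/10 s, in which the tool goes at most 50 mm and 8.59 degrees, less where a joint would pass 70% of its speed; a pose out of reach is approached as far as the arm can. A call with a gripper value outside its range is refused whole. The fingers move at their own pace and stop on an object; "grip_force" is the grip in N (left out, the last holds). Time passes only in rows, so rows that repeat a pose let the fingers close. It gives the time, the measured TCP pose, the force and the opening at its end, in the units of the state.
- env.get_obs(): the state, without advancing time (a new reading comes with each control period).
- env.read_camera(name): name is "scene" or "top" or "wrist"; returns (picture, depth): 480x640x3 uint8, red, green, blue; 480x640 float32, m along the optical axis (not along the pixel's ray), 0 where there is no reading.
- env.get_calibration(name): a dict with "K" (3x3 intrinsics, pixels), "camera_from_world" (4x4, takes a point from world to camera coordinates); the wrist camera has in their place "T_tool_cam" (4x4, takes a point from camera to tool coordinates, whose origin is the TCP and whose axes are the tool frame's). Camera axes: x right, y down, z forward; pixel columns grow to the right and rows downward; lengths in m; the calibration is good to about 2 mm. A picture is of the moment at which its call begins: read the wrist's pose just before it. get_calibration takes no time and is no camera call.
- env.sign_off(): hands the job in, once; it reports no verdict.
The state is a dict: "time_s": time; "qpos": joint angles; "joint_velocities": joint speeds; "effort": joint torques, N m; "tool_pos": TCP position; "tool_rot": TCP orientation; "force": force on the tool from outside, world axes, zero at the start; "wrist_torque": the same for the moment, N m; "grip_width": finger opening in m.
Only numpy, scipy, OpenCV 4.12 (cv2) and the standard library are available. Lean on these libraries where they do the work, as an engineer would, in place of code of your own. Each camera call takes 0.05 s, during which the arm holds its last target.

### The job

Set out the bench for a shade match: press the purple shade plate down into the sprung clip of the grey stand until it is fully home, stand the yellow-capped jar in the middle of the cork coaster to the left of the stand and the black-capped jar in the middle of the coaster to its right (left and right as the robot sees them). Also lay the small yellow box flat in the middle of the closed green tin's lid, lengthwise along the tin; the things can be done in any order. Leave the beige-capped jar and the flask where they stand.

Things in the scene. Friction and masses are not known exactly. Their poses are not given: they have to be found in the camera images.
- plate_mid (a point): Loose purple shade plate upright in the slot of a wooden block 30 mm high (slot 22 mm deep, 6 mm wide, floor at z 8 mm; lift straight up 25 mm). 4 mm thick (x), 40 wide (y), 84 tall (z), 50 g; its top 20 mm is a white grip bar 12 mm thick (x). Front and back alike. Point: its centre, 42 mm above the lower edge, 32 mm below the middle of the grip bar.
- clip_seat (a point): Grey fixed clip stand, base 74 (x) by 84 (y) by 12 mm high; two sprung steel jaws 34 mm long (y) part along x. Mouth 12 mm wide at z 45 mm, throat at z 29 mm, 1 mm open at rest; 5 to 15 N parts it, then it slides easily. Point: between the jaws on top of the base (z 12 mm), where the plate edge rests when home (its centre then 42 mm above, its y along this y). x away from robot, y left.
- coaster_left_top (a point): Left cork coaster, fixed: disc of 68 mm diameter, 4 mm thick, on the worktop to the left (+y) of the clip stand. The point is the centre of its top face.
- coaster_right_top (a point): Right cork coaster, fixed: the same disc, to the right (-y) of the clip stand. The point is the centre of its top face.
- yellow_jar_mid (a point): Short white jar with a yellow screw cap, loose, upright: body 50 mm diameter, 66 mm tall. The point is its centre, 33 mm above its underside. It, the other jar, the yellow box and the plate start in a row near the front edge; a bench oven with its door open stands behind that row, its door edge at x = 0.58 m, y < -0.22 m, 0.1 m high: keep clear.
- black_jar_mid (a point): Short white jar with a black screw cap, loose, upright: body 46 mm diameter, 70 mm tall. The point is its centre, 35 mm above its underside.
- strip_box_mid (a point): Small flat yellow cardboard box, loose, closed: 45 mm (x) by 71 mm (y, lengthwise), 14 mm high. The point is its centre, 7 mm above its underside.
- tin_top (a point): Green closed swatch tin, fixed: 110 mm (x) by 155 mm (y, lengthwise), 52 mm high, flat lid. The point is the centre of the lid's top face.
- beige_jar_mid (a point): Taller white jar with a beige cap, loose, 50 mm diameter, 95 mm tall: not part of the job, leave it. The point is its centre, 47 mm above its underside.
- flask_mid (a point): Glass conical flask with amber contents, loose, 65 mm diameter at the foot, 105 mm tall: not part of the job, leave it. The point is its centre, 52 mm above its underside.
There are look-alikes about, which are no part of the job. Of the things that look like the part that bears strip_box_mid, the larger one is meant.

How it is judged:
By the outcome, as a careful person would: the job done as asked, in the order asked, and still so for the second after the job is handed in, with the robot touching nothing.
It also fails if it takes over 104 s, if anything falls off the work surface, if the arm or the gripper's body presses on something with over 40 N, if the wrist force passes 120 N, or if a joint passes its speed limit or range.

## Working session

There is one attempt and no reset: what is moved stays moved. The work goes in short steps, Python scripts to look and compute and a tool call to move; the robot and the scene stay as the last step left them, time stands still between calls to the robot, and variables do not carry over. Pictures are saved under pics/ and viewed, and the job is handed in when it is done.

Besides the shell and the picture viewer there is one more tool, called after "Emit:" as a command line: name --pt "numbers of a row" for each row, then --argument value for the rest. carry_out: Moves the arm, as the interface text tells. Its arguments: {"type":"object","properties":{"increments":{"type":"array"},"grip_force":{"type":"number"}},"required":["increments"]}

```bash
mkdir -p pics; cat > h.py <<'E'
import numpy as np, cv2
from cell import env
def save(n,im): cv2.imwrite(f'pics/{n}.png',cv2.cvtColor(im,cv2.COLOR_RGB2BGR))
def cam(name):
    c=env.get_calibration(name);return np.array(c['K']),np.array(c['camera_from_world'])
def cast(name,u,v,z):
    K,T=cam(name);R,t=T[:3,:3],T[:3,3];o=-R.T@t;d=R.T@np.linalg.inv(K)@np.array([u,v,1.]);s=(z-o[2])/d[2];return o+s*d
def proj(name,p):
    K,T=cam(name);q=T[:3,:3]@np.array(p)+T[:3,3];q=K@q;return q[:2]/q[2]
E
python3 - <<'E'
from h import *
o=env.get_obs();print(o)
for n in('top','scene'):
    r,d=env.read_camera(n);save(n+'0',r);np.savez(n+'0.npz',r=r,d=d)
    K,T=cam(n);print(n,K,-T[:3,:3].T@T[:3,3])
print(env.get_calibration('wrist'))
E
```

```text
{'time_s': 0.0, 'qpos': array([-69.84059397,  18.43871827,  -4.01471747,  83.17327379,
         1.29511546,  78.53964897,  -3.25988599]), 'joint_velocities': array([-0.03952661,  0.11519622,  0.06927204,  0.00387196,  0.03062857,
       -0.04188532,  0.03250534]), 'effort': array([ 6.47969409e-04, -4.91300547e+01, -4.03643483e-01, -3.12522876e+01,
       -6.38059666e-02,  4.38025407e-02,  1.81812579e-04]), 'tool_pos': array([0.21536001, 0.61307947, 0.40367921]), 'tool_rot': array([1.79994012e+02, 1.06399188e-01, 7.06496666e+01]), 'force': array([-0.56739564, -0.13064801, -0.291543  ]), 'wrist_torque': array([-0.08226304,  0.00028732,  0.01044555]), 'grip_width': 0.08709442646819146}
top [[441.30203001   0.         320.17051311]
 [  0.         441.30203001 233.88050744]
 [  0.           0.           1.        ]] [ 0.38172347 -0.14787862  1.09349771]
scene [[515.6792664    0.         311.36060637]
 [  0.         515.6792664  239.5461736 ]
 [  0.           0.           1.        ]] [ 0.03104001 -0.55056565  0.89003114]
{'K': array([[336.73842197,   0.        , 321.86769184],
       [  0.        , 336.73842197, 240.75605997],
       [  0.        ,   0.        ,   1.        ]]), 'T_tool_cam': array([[ 9.99999367e-01, -7.14638401e-04,  8.68802952e-04,
        -6.27316149e-04],
       [ 4.67477370e-04,  9.66442631e-01,  2.56882118e-01,
        -6.97809286e-02],
       [-1.02322604e-03, -2.56881549e-01,  9.66442354e-01,
         1.94138997e-02],
       [ 0.00000000e+00,  0.00000000e+00,  0.00000000e+00,
         1.00000000e+00]])}
```

View pics/top0.png

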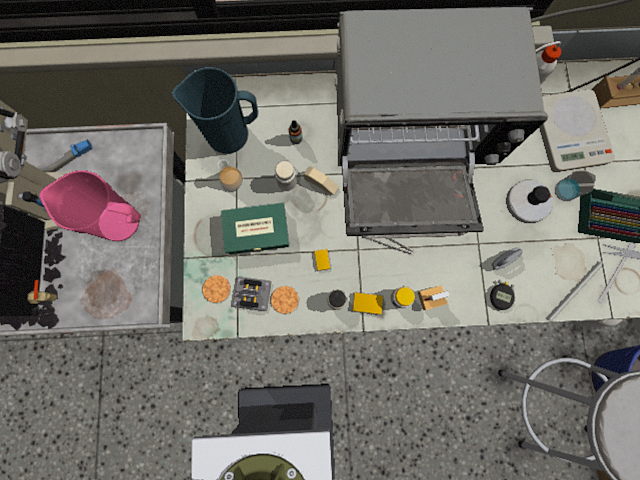

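View pics/scene0.png

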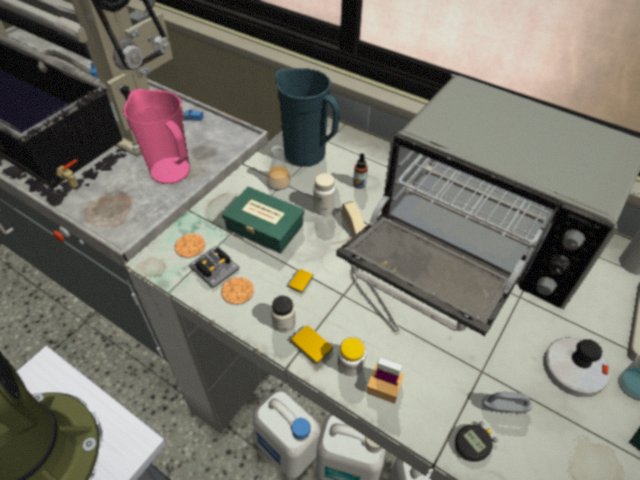

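```bash
python3 - <<'E'
from h import *
r=np.load('top0.npz')['r'];save('c1',cv2.resize(r[195:325,190:350],None,fx=5,fy=4.6,interpolation=cv2.INTER_CUBIC)[:600]);save('c2',cv2.resize(r[240:325,310:460],None,fx=5,fy=5,interpolation=cv2.INTER_CUBIC))
E
```

```text
(no output)
```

View pics/c1.png

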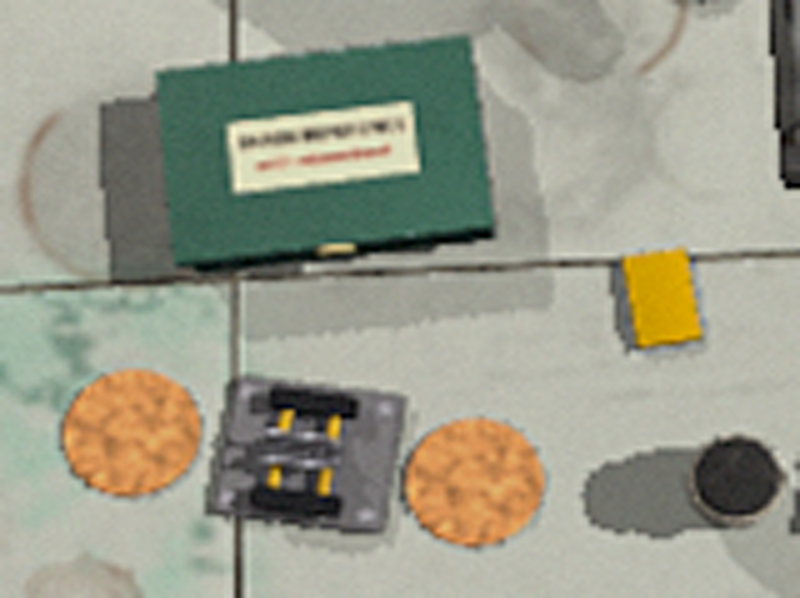

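View pics/c2.png

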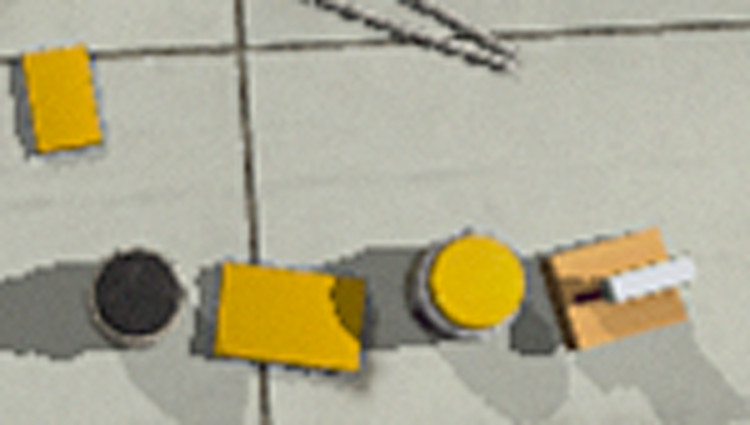

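```bash
cat > m.py <<'E'
from h import *
def seg(hsv,lo,hi,box):
    m=cv2.inRange(hsv,np.array(lo),np.array(hi));k=np.zeros_like(m);x0,y0,x1,y1=box;k[y0:y1,x0:x1]=m[y0:y1,x0:x1]
    n,l,s,c=cv2.connectedComponentsWithStats(k);i=1+np.argmax(s[1:,4]);return (l==i).astype(np.uint8)
def rect(name,m,z):
    c=max(cv2.findContours(m,cv2.RETR_EXTERNAL,cv2.CHAIN_APPROX_NONE)[0],key=len).reshape(-1,2)
    p=np.array([cast(name,u,v,z)[:2] for u,v in c],np.float32)
    (cx,cy),(w,h),a=cv2.minAreaRect(p*1000);return cx/1000,cy/1000,w,h,a
E
python3 - <<'E'
from m import *
for n,bx in(('top',dict(tin=(210,195,300,260),cl=(195,265,235,310),cr=(268,278,305,320),bk=(325,285,349,312),yb=(350,285,387,318),sm=(310,245,335,275),yj=(388,280,420,312),wood=(417,280,455,312),bar=(430,290,450,303),base=(230,270,272,312))),
 ):
    r=np.load(n+'0.npz')['r'];d=np.load(n+'0.npz')['d'];h=cv2.cvtColor(r,cv2.COLOR_RGB2HSV)
    col=dict(tin=((70,90,20),(95,255,160)),cl=((5,100,120),(18,255,255)),bk=((0,0,0),(180,255,60)),yb=((20,180,60),(32,255,255)),wood=((10,80,100),(20,220,255)),bar=((110,0,190),(160,40,255)),base=((110,5,60),(150,60,150)))
    zz=dict(tin=.052,cl=.004,cr=.004,bk=.07,yb=.014,sm=.014,yj=.066,wood=.03,bar=.092,base=.012)
    for k,b in bx.items():
        c=col.get({'cr':'cl','sm':'yb','yj':'yb'}.get(k,k));m=seg(h,*c,b)
        ys,xs=np.nonzero(m);P=cast(n,xs.mean(),ys.mean(),zz[k])
        K,T=cam(n);dd=np.median(d[m>0]);print(k,m.sum(),(xs.mean().round(1),ys.mean().round(1)),P.round(4),np.round(rect(n,m,zz[k]),3),'ztop',round(-T[:3,:3].T[2]@T[:3,3]+ (T[:3,:3].T@np.linalg.inv(K)@[xs.mean(),ys.mean(),1])[2]*dd,4))
E
```

```text
tin 1707 (np.float64(256.4), np.float64(227.7)) [ 0.6272 -0.0083  0.052 ] [ 6.26000e-01 -3.00000e-03  1.07950e+02  1.51575e+02  4.59300e+00] ztop 0.0504
cl 587 (np.float64(215.8), np.float64(288.7)) [0.4897 0.1007 0.004 ] [ 0.49   0.101 64.855 66.792 24.05 ] ztop 0.0025
cr 591 (np.float64(284.3), np.float64(299.3)) [ 0.4553 -0.0664  0.004 ] [ 0.456 -0.066 64.34  64.951 42.62 ] ztop 0.0021
bk 203 (np.float64(336.6), np.float64(298.6)) [ 0.4466 -0.1915  0.07  ] [ 0.447 -0.191 34.609 34.21  87.146] ztop 0.0681
yb 525 (np.float64(367.5), np.float64(303.0)) [ 0.4357 -0.2679  0.014 ] [ 0.435 -0.268 69.614 45.074 80.663] ztop 0.0122
sm 243 (np.float64(321.8), np.float64(259.6)) [ 0.5472 -0.1629  0.014 ] [ 0.547 -0.163 48.76  31.177  4.975] ztop 0.0078
yj 264 (np.float64(404.6), np.float64(296.1)) [ 0.4447 -0.3491  0.066 ] [ 0.444 -0.349 39.381 39.377 85.078] ztop 0.064
wood 352 (np.float64(432.3), np.float64(297.4)) [ 0.4405 -0.4221  0.03  ] [ 0.441 -0.424 46.524 54.918 11.422] ztop 0.0277
bar 29 (np.float64(439.2), np.float64(295.2)) [ 0.4412 -0.4222  0.092 ] [ 0.441 -0.421  7.586 26.823 12.731] ztop 0.0891
base 112 (np.float64(250.8), np.float64(293.2)) [0.4735 0.0139 0.012 ] [4.7100e-01 1.7000e-02 5.1367e+01 4.1104e+01 8.7152e+01] ztop 0.0281
```

Emit:
carry_out --pt "0.04 -0.08 0.02 -8 -1" --pt "0.255 -0.563 0 -71 -1" --pt "0.255 -0.563 0 -71 -1" --pt "0.255 -0.563 0 -71 -1" --pt "0.255 -0.563 0 -71 -1" --pt "0.255 -0.563 0 -71 -1" --pt "0.255 -0.563 0 -71 -1" --pt "0.255 -0.563 0 -71 -1" --pt "0.255 -0.563 0 -71 -1" --pt "0.255 -0.563 0 -71 -1" --pt "0.255 -0.563 0 -71 -1" --pt "0.255 -0.563 0 -71 -1" --pt "0.255 -0.563 0 -71 -1" --pt "0.255 -0.563 0 -71 -1" --pt "0.255 -0.563 0 -71 -1" --pt "0.255 -0.563 0 -71 -1" --pt "0.255 -0.563 0 -71 -1" --pt "0.255 -0.563 0 -71 -1"

```text
time_s: 1.9
tool_pos: [0.4701, 0.0514, 0.4047]
tool_rot: [-180.0, 0.0, -0.2]
force: [-1.0, -0.3, 0.3]
grip_width: 0.087
```

```bash
cat >> h.py <<'E'
from scipy.spatial.transform import Rotation as Ro
def wpose():
    o=env.get_obs();Tt=np.eye(4);Tt[:3,:3]=Ro.from_euler('xyz',o['tool_rot'],degrees=True).as_matrix();Tt[:3,3]=o['tool_pos']
    return Tt@np.array(env.get_calibration('wrist')['T_tool_cam']),o
def wcast(T,u,v,z):
    K=np.array(env.get_calibration('wrist')['K']);d=T[:3,:3]@np.linalg.inv(K)@np.array([u,v,1.]);s=(z-T[2,3])/d[2];return T[:3,3]+s*d
def shot(n):
    T,o=wpose();r,d=env.read_camera('wrist');save(n,r);np.savez(n+'.npz',r=r,d=d,T=T);print(o['time_s'],o['tool_pos'].round(4),o['tool_rot'].round(2),o['force'].round(1),o['grip_width'].round(4));return r,d,T
E
python3 -c "
from h import *
shot('w1')"
```

```text
Traceback (most recent call last):
  File "h.py", line 17, in shot
    T,o=wpose();r,d=env.read_camera('wrist');save(n,r);np.savez(n+'.npz',r=r,d=d,T=T);print(o['time_s'],o['tool_pos'].round(4),o['tool_rot'].round(2),o['force'].round(1),o['grip_width'].round(4));return r,d,T
                                                                                                                                                                          ^^^^^^^^^^^^^^^^^^^^^
AttributeError: 'float' object has no attribute 'round'
```

View pics/w1.png

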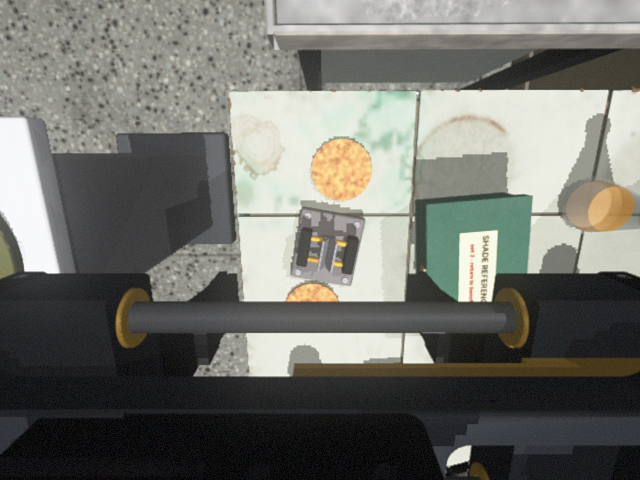

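```bash
sed -i "s/o\['grip_width'\].round(4)/o['grip_width']/" h.py
python3 - <<'E'
from m import *
z=np.load('w1.npz');r,T=z['r'],z['T'];h=cv2.cvtColor(r,cv2.COLOR_RGB2HSV)
save('w1c',cv2.resize(r[195:300,280:380],None,fx=6,fy=5.7,interpolation=cv2.INTER_CUBIC))
import m
m.cast=lambda n,u,v,zz:wcast(T,u,v,zz)
m_=seg(h,(5,100,120),(18,255,255),(300,130,380,205));print('cl',np.round(rect('',m_,.004),4))
m_=seg(h,(70,90,20),(95,255,160),(410,180,545,270));print('tin',np.round(rect('',m_,.052),4))
k=((r.max(2)<150)&(r.max(2).astype(int)-r.min(2)<30)).astype(np.uint8)
k[:195]=0;k[300:]=0;k[:,:285]=0;k[:,370:]=0
k=cv2.morphologyEx(k,cv2.MORPH_OPEN,np.ones((5,5)))
n,l,s,c=cv2.connectedComponentsWithStats(k);i=1+np.argmax(s[1:,4]);b=(l==i).astype(np.uint8);print(s[i],np.round(rect('',b,.012),4))
save('w1m',cv2.resize(b[195:300,280:380]*255,None,fx=6,fy=5.7)[...,None].repeat(3,2))
E
```

```text
cl [ 0.4916  0.1012 64.5621 65.2155  1.8421]Traceback (most recent call last):
  File "<stdin>", line 7, in <module>
  File "m.py", line 4, in seg
    n,l,s,c=cv2.connectedComponentsWithStats(k);i=1+np.argmax(s[1:,4]);return (l==i).astype(np.uint8)
                                                    ~~~~~~~~~^^^^^^^^^
    return _wrapfunc(a, 'argmax', axis=axis, out=out, **kwds)
    return bound(*args, **kwds)
ValueError: attempt to get argmax of an empty sequence
```

View pics/w1c.png

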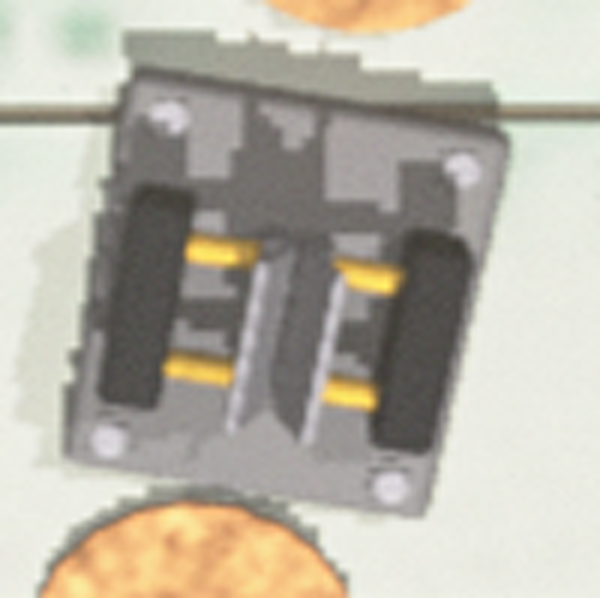

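Emit:
carry_out --pt "0 -0.48 -0.02 12 -1" --pt "0 -0.48 -0.02 12 -1" --pt "0 -0.48 -0.02 12 -1" --pt "0 -0.48 -0.02 12 -1" --pt "0 -0.48 -0.02 12 -1" --pt "0 -0.48 -0.02 12 -1" --pt "0 -0.48 -0.02 12 -1" --pt "0 -0.48 -0.02 12 -1" --pt "0 -0.48 -0.02 12 -1" --pt "0 -0.48 -0.02 12 -1" --pt "0 -0.48 -0.02 12 -1" --pt "0 -0.48 -0.02 12 -1" --pt "0 -0.48 -0.02 12 -1" --pt "0 -0.48 -0.02 12 -1" --pt "0 -0.48 -0.02 12 -1"

```text
time_s: 3.45
tool_pos: [0.4712, -0.4283, 0.3851]
tool_rot: [-180.0, -0.1, 11.8]
force: [-0.3, -0.1, 0.5]
grip_width: 0.0873
```

```bash
python3 -c "
from h import *
shot('w2')"
```

```text
3.45 [ 0.4712 -0.4283  0.3851] [-1.7997e+02 -8.0000e-02  1.1790e+01] [-0.3 -0.1  0.5] 0.08733670346275044
```

View pics/w2.png

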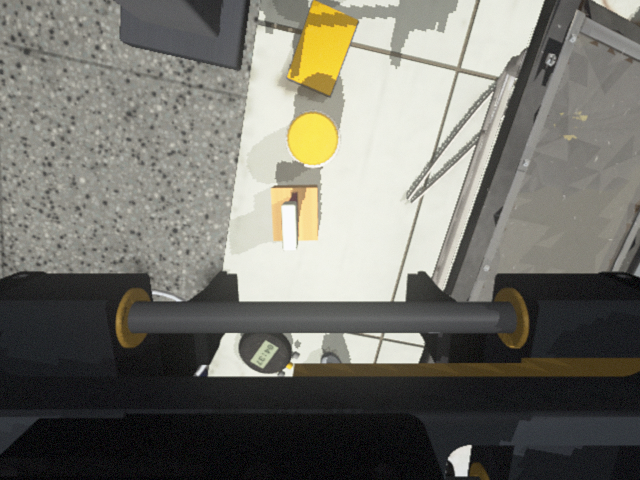

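```bash
python3 - <<'E'
from m import *
import m
z=np.load('w1.npz');r,T=z['r'],z['T'];h=cv2.cvtColor(r,cv2.COLOR_RGB2HSV)
f=lambda x,y,zz:wcast(T,280+x/6-.42,195+y/5.7-.42,zz)[:2]
co=np.array([f(*p,.012) for p in((133,70),(512,130),(425,518),(65,458))]);print('corners',co.mean(0).round(4),cv2.minAreaRect((co*1000).astype(np.float32)))
sc=np.array([f(*p,.0135) for p in((168,118),(463,166),(392,486),(108,438))]);print('screws',sc.mean(0).round(4),cv2.minAreaRect((sc*1000).astype(np.float32)))
j=np.array([f(*p,.045) for p in((265,265),(233,430),(340,280),(307,440))]);print('jaws',j.mean(0).round(4),np.diff(j,axis=0).round(4))
m.cast=lambda n,u,v,zz:wcast(T,u,v,zz)
m_=seg(h,(5,100,120),(18,255,255),(300,130,380,205));print('cl',np.round(rect('',m_,.004),4))
print(h[240,440])
m_=seg(h,(65,60,20),(100,255,160),(410,180,545,300));print('tin',np.round(rect('',m_,.052),4))
z=np.load('w2.npz');r,T=z['r'],z['T'];h=cv2.cvtColor(r,cv2.COLOR_RGB2HSV)
save('w2c',cv2.resize(r[170:270,250:350],None,fx=6,fy=6,interpolation=cv2.INTER_CUBIC))
save('w2d',cv2.resize(r[0:170,250:370],None,fx=3.5,fy=3.5,interpolation=cv2.INTER_CUBIC))
m.cast=lambda n,u,v,zz:wcast(T,u,v,zz)
for n,c,b,zz in(('wood',((8,80,100),(20,220,255)),(260,180,330,255),.03),('bar',((90,0,170),(180,40,255)),(278,200,300,252),.092),('yj',((20,150,60),(32,255,255)),(283,105,345,172),.066),('box',((20,150,60),(32,255,255)),(280,0,360,98),.014)):
    q=seg(h,*c,b);ys,xs=np.nonzero(q);print(n,q.sum(),xs.mean().round(1),ys.mean().round(1),np.round(rect('',q,zz),4),wcast(T,xs.mean(),ys.mean(),zz).round(4))
E
```

```text
corners [0.4758 0.0143] ((475.71551513671875, 14.301445007324219), (83.46687316894531, 72.23273468017578), 79.70979309082031)
screws [0.4756 0.0134] ((475.46820068359375, 13.40304183959961), (68.61945343017578, 56.57196044921875), 79.54347229003906)
jaws [0.4758 0.013 ] [[-0.0058 -0.032 ]
 [ 0.0189  0.0291]
 [-0.0057 -0.0312]]
cl [ 0.4916  0.1012 64.5621 65.2155  1.8421]
[ 76  75 142]
tin [6.301000e-01 2.170000e-02 1.047081e+02 1.064220e+02 4.272500e+00]
wood 777 289.0 207.9 [ 0.4429 -0.4245 45.8323 55.7797 12.4261] [ 0.4363 -0.4204  0.03  ]
bar 415 288.5 227.5 [ 0.4426 -0.426   8.5685 36.6996 12.5283] [ 0.4427 -0.4256  0.092 ]
yj 2002 312.2 138.0 [ 0.4472 -0.3513 41.596  41.6136  3.8228] [ 0.4472 -0.3509  0.066 ]
box 3868 321.8 47.4 [ 0.4382 -0.269  69.9857 44.376  80.059 ] [ 0.4383 -0.2677  0.014 ]
```

View pics/w2c.png

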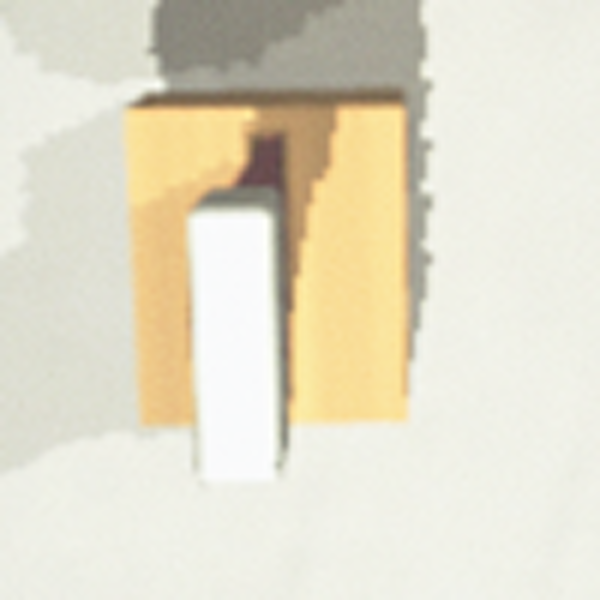

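View pics/w2d.png

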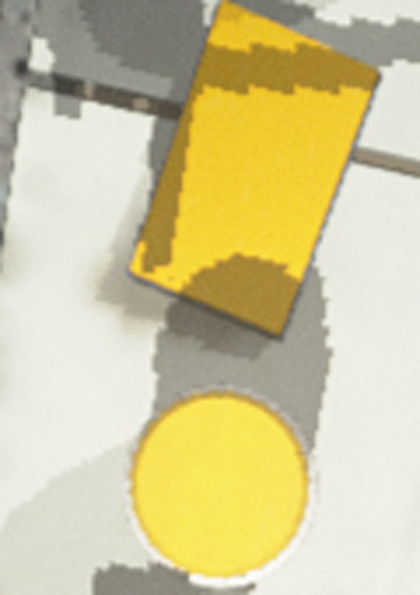

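Emit:
carry_out --pt "-0.029 0.003 0 0.7 -1" --pt "-0.029 0.003 -0.03 0.7 -1" --pt "-0.029 0.003 -0.07 0.7 -1" --pt "-0.029 0.003 -0.11 0.7 -1" --pt "-0.029 0.003 -0.139 0.7 -1" --pt "-0.029 0.003 -0.139 0.7 -1" --pt "-0.029 0.003 -0.139 0.7 -1" --pt "-0.029 0.003 -0.139 0.7 1" --pt "-0.029 0.003 -0.139 0.7 1" --pt "-0.029 0.003 -0.139 0.7 1" --pt "-0.029 0.003 -0.139 0.7 1" --pt "-0.029 0.003 -0.139 0.7 1" --pt "-0.029 0.003 -0.139 0.7 1" --pt "-0.029 0.003 -0.139 0.7 1" --pt "-0.029 0.003 -0.139 0.7 1" --pt "-0.029 0.003 -0.139 0.7 1" --grip_force 40

```text
time_s: 5.1
tool_pos: [0.4414, -0.4267, 0.2457]
tool_rot: [180.0, 0.0, 12.3]
force: [-0.9, 0.5, 0.1]
grip_width: 0.0228
```

Emit:
carry_out --pt "0 0 0 0 1" --pt "0 0 0 0 1" --pt "0 0 0 0 1" --pt "0 0 0 0 1" --pt "0 0 0 0 1"

```text
time_s: 5.6
tool_pos: [0.4414, -0.4267, 0.2458]
tool_rot: [180.0, -0.0, 12.3]
force: [0.3, 1.3, 0.8]
grip_width: 0.0116
```

Emit:
carry_out --pt "0 0 0.01 0 1" --pt "0 0 0.02 0 1" --pt "0 0 0.04 0 1" --pt "0 0 0.07 0 1" --pt "0 0 0.1 0 1" --pt "0 0 0.1 0 1" --pt "0 0 0.1 0 1"

```text
time_s: 6.3
tool_pos: [0.4413, -0.4271, 0.3471]
tool_rot: [179.9, -0.1, 12.3]
force: [0.8, 0.4, -1.0]
grip_width: 0.0115
```

```bash
python3 -c "
from h import *
shot('w3');r,d=env.read_camera('scene');save('s3',r)
"
```

```text
6.3 [ 0.4413 -0.4271  0.3471] [ 1.7992e+02 -1.0000e-01  1.2340e+01] [ 0.8  0.4 -1. ] 0.011490211422961383
```

View pics/s3.png

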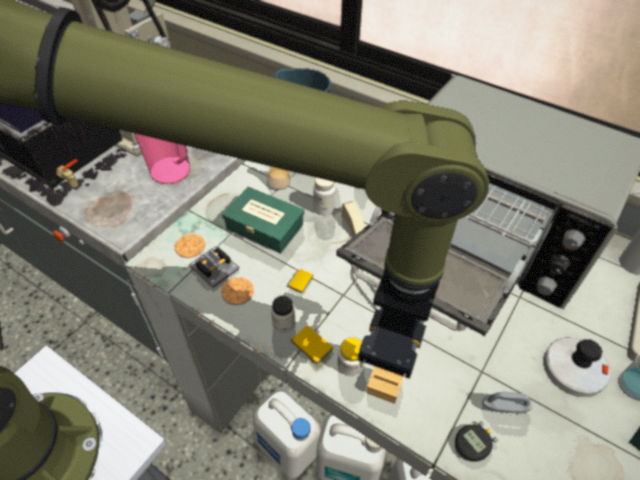

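View pics/w3.png

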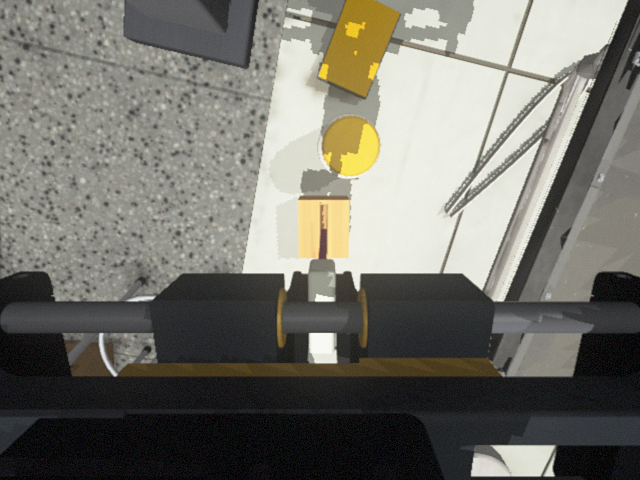

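Emit:
carry_out --pt "0.033 0.4395 0.0 -22.6 1" --pt "0.033 0.4395 0.0 -22.6 1" --pt "0.033 0.4395 0.0 -22.6 1" --pt "0.033 0.4395 0.0 -22.6 1" --pt "0.033 0.4395 0.0 -22.6 1" --pt "0.033 0.4395 0.0 -22.6 1" --pt "0.033 0.4395 0.0 -22.6 1" --pt "0.033 0.4395 0.0 -22.6 1" --pt "0.033 0.4395 0.0 -22.6 1" --pt "0.033 0.4395 0.0 -22.6 1" --pt "0.033 0.4395 0.0 -22.6 1" --pt "0.033 0.4395 -0.02 -22.6 1" --pt "0.033 0.4395 -0.04 -22.6 1" --pt "0.033 0.4395 -0.04 -22.6 1" --pt "0.033 0.4395 -0.04 -22.6 1" --pt "0.033 0.4395 -0.04 -22.6 1"

```text
time_s: 8.0
tool_pos: [0.4748, 0.0118, 0.3066]
tool_rot: [-180.0, -0.1, -10.3]
force: [-0.4, 0.2, -0.5]
grip_width: 0.0115
```

```bash
python3 -c "
from h import *
r,d,T=shot('w4');save('w4c',cv2.resize(r[150:350,220:420],None,fx=3,fy=3,interpolation=cv2.INTER_CUBIC))
r,d=env.read_camera('scene');save('s4',cv2.resize(r[200:300,140:290],None,fx=5,fy=5))
"
```

```text
8.0 [0.4748 0.0118 0.3066] [-1.7999e+02 -7.0000e-02 -1.0350e+01] [-0.4  0.2 -0.5] 0.01153787663768482
```

View pics/w4c.png

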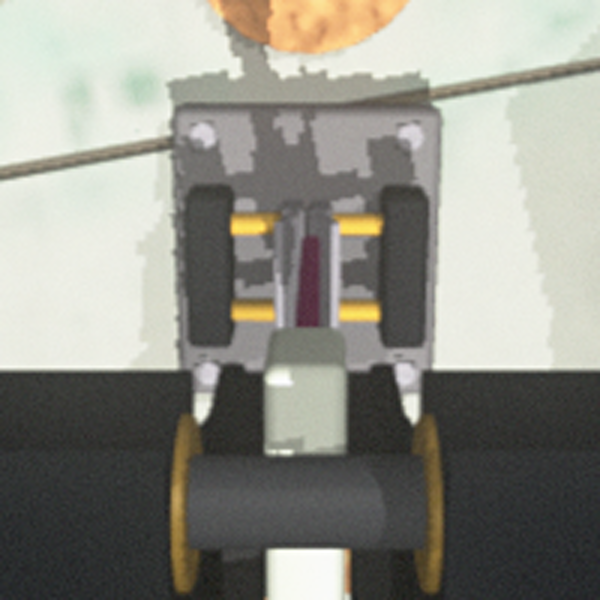

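View pics/s4.png

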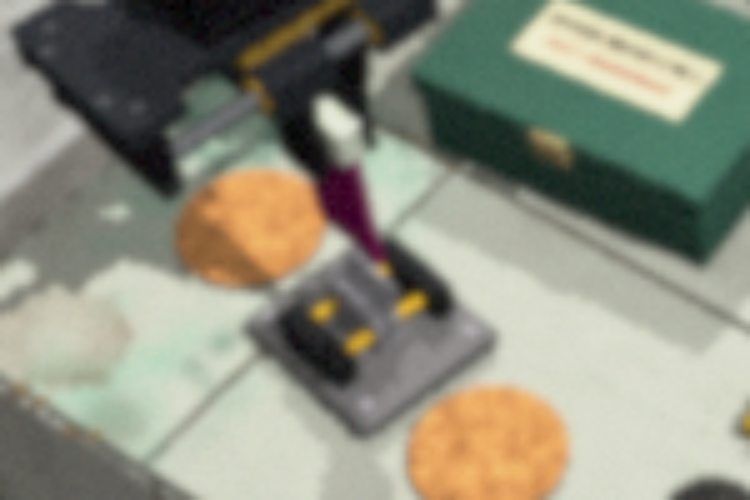

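```bash
python3 -c "
from h import *
T=np.load('w4.npz')['T'];f=lambda x,y,z:wcast(T,220+x/3-.3,150+y/3-.3,z)[:2]
a=np.radians(-10.3);R=np.array([[np.cos(a),np.sin(a)],[-np.sin(a),np.cos(a)]])
c=np.array([.4748,.0118])
q=lambda p:(R@(p-c)*1000).round(1)
print('plate far edge',q(f(311,237,.0686)))
for p in((175,103),(440,103)):print('base corner',q(f(*p,.012)))
for p in((203,133),(412,133),(206,373),(404,373)):print('screw',q(f(*p,.0135)))
print('rail',q(f(308,207,.045)))
for p in((232,225),(380,225),(232,312),(380,312)):print('pin',q(f(*p,.03)))
"
```

```text
plate far edge [ 1.5 19.8]
base corner [-34.9  44.1]
base corner [36.6 44. ]
screw [-27.4  36.2]
screw [29.1 36.1]
screw [-28.4 -32.7]
screw [ 28.6 -32.8]
rail [ 0.9 22. ]
pin [-18.8  14.3]
pin [19.7 14.2]
pin [-19.3  -9.3]
pin [20.1 -9.4]
```

Emit:
carry_out --pt "-0.0005 0.002 0 0 1" --pt "-0.0005 0.002 -0.01 0 1" --pt "-0.0005 0.002 -0.02 0 1" --pt "-0.0005 0.002 -0.026 0 1" --pt "-0.0005 0.002 -0.03 0 1" --pt "-0.0005 0.002 -0.034 0 1" --pt "-0.0005 0.002 -0.037 0 1" --pt "-0.0005 0.002 -0.04 0 1" --pt "-0.0005 0.002 -0.043 0 1" --pt "-0.0005 0.002 -0.046 0 1" --pt "-0.0005 0.002 -0.049 0 1"

```text
time_s: 9.2
tool_pos: [0.4747, 0.0149, 0.2576]
tool_rot: [-179.9, -0.1, -10.3]
force: [-0.6, 0.0, 5.1]
grip_width: 0.0116
```

Emit:
carry_out --pt "0 0 -0.002 0 1" --pt "0 0 -0.004 0 1" --pt "0 0 -0.006 0 1" --pt "0 0 -0.008 0 1" --pt "0 0 -0.0085 0 1" --pt "0 0 -0.0085 0 1" --pt "0 0 -0.0085 0 1"

```text
time_s: 9.9
tool_pos: [0.4749, 0.0148, 0.2496]
tool_rot: [-179.9, -0.1, -10.3]
force: [-0.6, -0.5, 7.8]
grip_width: 0.0113
```

Emit:
carry_out --pt "0 0 -0.001 0 1" --pt "0 0 -0.002 0 1" --pt "0 0 -0.003 0 1" --pt "0 0 -0.003 0 1" --pt "0 0 -0.003 0 1"

```text
time_s: 10.4
tool_pos: [0.4764, 0.0144, 0.2492]
tool_rot: [-179.8, -0.3, -10.3]
force: [-4.9, -1.0, 27.0]
grip_width: 0.0113
```

Emit:
carry_out --pt "0 0 0.002 0 1" --pt "0 0 0.003 0 1" --pt "0 0 0.003 0 0.2" --pt "0 0 0.003 0 0.2" --pt "0 0 0.003 0 0.2" --pt "0 0 0.003 0 0.2" --pt "0 0 0.003 0 -0.2" --pt "0 0 0.023 0 -0.2" --pt "0 0 0.063 0 -0.5" --pt "0 0 0.11 0 -1" --pt "0 0 0.11 0 -1" --pt "0 0 0.11 0 -1"

```text
time_s: 11.6
tool_pos: [0.4742, 0.0148, 0.3562]
tool_rot: [-179.9, -0.1, -10.2]
force: [0.1, -0.8, -1.1]
grip_width: 0.0748
```

```bash
python3 -c "
from h import *
r,d,T=shot('w5');save('w5c',cv2.resize(r[150:350,220:420],None,fx=3,fy=3,interpolation=cv2.INTER_CUBIC))
"
```

```text
11.6 [0.4742 0.0148 0.3562] [-1.7989e+02 -1.0000e-01 -1.0240e+01] [ 0.1 -0.8 -1.1] 0.07480191354548134
```

View pics/w5.png

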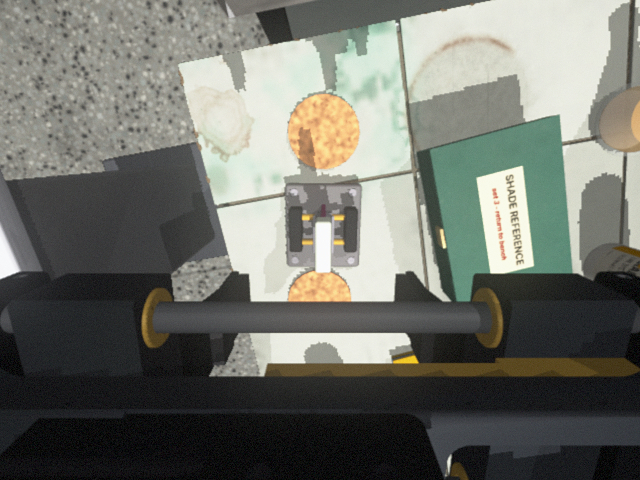

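Emit:
carry_out --pt "-0.0287 -0.365 0 10 -1" --pt "-0.0287 -0.365 0 10 -1" --pt "-0.0287 -0.365 0 10 -1" --pt "-0.0287 -0.365 0 10 -1" --pt "-0.0287 -0.365 0 10 -1" --pt "-0.0287 -0.365 0 10 -1" --pt "-0.0287 -0.365 0 10 -1" --pt "-0.0287 -0.365 0 10 -1" --pt "-0.0287 -0.365 0 10 -1" --pt "-0.0287 -0.365 -0.04 10 -1" --pt "-0.0287 -0.365 -0.08 10 -1" --pt "-0.0287 -0.365 -0.12 10 -1" --pt "-0.0287 -0.365 -0.154 10 -1" --pt "-0.0287 -0.365 -0.154 10 -1" --pt "-0.0287 -0.365 -0.154 10 -1" --pt "-0.0287 -0.365 -0.154 10 1" --pt "-0.0287 -0.365 -0.154 10 1" --pt "-0.0287 -0.365 -0.154 10 1" --pt "-0.0287 -0.365 -0.154 10 1" --pt "-0.0287 -0.365 -0.154 10 1" --grip_force 20

```text
time_s: 13.65
tool_pos: [0.4454, -0.3503, 0.2017]
tool_rot: [180.0, -0.1, -0.3]
force: [0.5, -0.5, 0.4]
grip_width: 0.0552
```

Emit:
carry_out --pt "0 0 0 0 1" --pt "0 0 0 0 1" --pt "0 0 0 0 1" --pt "0 0 0 0 1"

```text
time_s: 14.05
tool_pos: [0.4455, -0.3503, 0.2016]
tool_rot: [-180.0, -0.0, -0.3]
force: [1.4, 0.9, 4.7]
grip_width: 0.0499
```

Emit:
carry_out --pt "0 0 0.02 0 1" --pt "0 0 0.06 0 1" --pt "0 0 0.1 0 1" --pt "0 0 0.14 0 1" --pt "0.0445 0.451 0.14 0 1" --pt "0.0445 0.451 0.14 0 1" --pt "0.0445 0.451 0.14 0 1" --pt "0.0445 0.451 0.14 0 1" --pt "0.0445 0.451 0.14 0 1" --pt "0.0445 0.451 0.14 0 1" --pt "0.0445 0.451 0.14 0 1" --pt "0.0445 0.451 0.14 0 1" --pt "0.0445 0.451 0.14 0 1" --pt "0.0445 0.451 0.14 0 1" --pt "0.0445 0.451 0.14 0 1" --pt "0.0445 0.451 0.11 0 1" --pt "0.0445 0.451 0.07 0 1" --pt "0.0445 0.451 0.04 0 1" --pt "0.0445 0.451 0.02 0 1"

```text
time_s: 15.95
tool_pos: [0.4887, 0.0981, 0.2191]
tool_rot: [179.9, 0.1, -0.5]
force: [0.1, -0.2, -1.0]
grip_width: 0.0495
```

Emit:
carry_out --pt "0 0 -0.006 0 1" --pt "0 0 -0.011 0 1" --pt "0 0 -0.014 0 1" --pt "0 0 -0.0155 0 1" --pt "0 0 -0.0155 0 1"

```text
time_s: 16.45
tool_pos: [0.4901, 0.1008, 0.2064]
tool_rot: [-180.0, -0.1, -0.3]
force: [-0.7, 0.4, -0.3]
grip_width: 0.0492
```

Emit:
carry_out --pt "0 0 -0.0008 0 1" --pt "0 0 -0.0008 0 1" --pt "0 0 -0.0008 0 -0.4" --pt "0 0 -0.0008 0 -0.4" --pt "0 0 -0.0008 0 -0.7" --pt "0 0 -0.0008 0 -0.7" --pt "0 0 -0.0008 0 -1" --pt "0 0 0.03 0 -1" --pt "0 0 0.07 0 -1" --pt "0 0 0.11 0 -1" --pt "0 -0.12 0.16 0 -1" --pt "0 -0.12 0.16 0 -1" --pt "0 -0.12 0.16 0 -1" --pt "0 -0.12 0.16 0 -1"

```text
time_s: 17.85
tool_pos: [0.4901, -0.0245, 0.3677]
tool_rot: [-179.9, -0.2, -0.7]
force: [0.3, -0.3, 0.4]
grip_width: 0.0867
```

```bash
cat > w6.py <<'E'
import sys
from m import *
import m
n=sys.argv[1]
r,d,T=shot(n)
m.cast=lambda _,u,v,zz:wcast(T,u,v,zz)
h=cv2.cvtColor(r,cv2.COLOR_RGB2HSV)
E
cat w6.py > a.py; cat >> a.py <<'E'
q=seg(h,(20,150,60),(32,255,255),(0,0,640,270));ys,xs=np.nonzero(q);print('cap',xs.mean(),ys.mean(),np.round(rect('',q,.07),4))
E
python3 a.py w6
```

```text
17.85 [ 0.4901 -0.0245  0.3677] [-179.93   -0.21   -0.7 ] [ 0.3 -0.3  0.4] 0.08668736799194915
cap 318.57372262773725 77.092700729927 [ 0.4903  0.0995 43.0919 41.7958 89.2959]
```

View pics/w6.png

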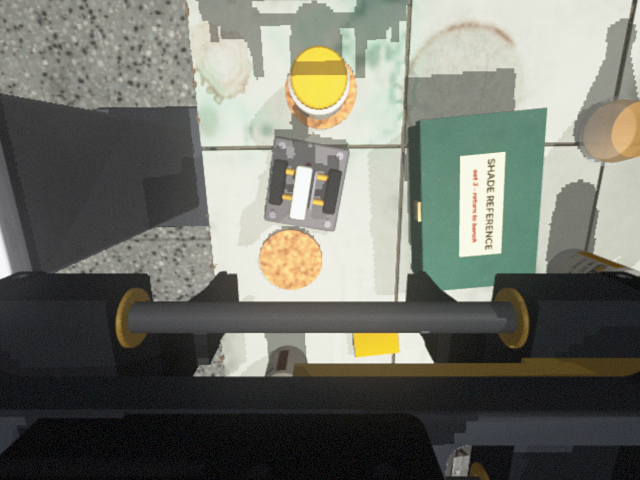

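```bash
python3 - <<'E'
from m import *
import m
z=np.load('w6.npz');r,T,d=z['r'],z['T'],z['d']
m.cast=lambda _,u,v,zz:wcast(T,u,v,zz)
h=cv2.cvtColor(r,cv2.COLOR_RGB2HSV)
q=seg(h,(5,100,120),(18,255,255),(240,220,340,297));print('cr',np.round(rect('',q,.004),4))
print(h[200,440])
q=seg(h,(65,60,20),(100,255,160),(405,100,560,297));print('tin',np.round(rect('',q,.052),4));save('tm',q[...,None].repeat(3,2)*255)
q=seg(h,(80,0,185),(180,45,255),(285,160,315,225));print('bar',q.sum(),np.round(rect('',q,.096),4),'depth z',(T@np.append(np.linalg.inv(np.array(env.get_calibration('wrist')['K']))@[302,195,1]*np.median(d[q>0]),1))[2])
E
```

```text
cr [ 4.57300e-01 -6.64000e-02  6.52999e+01  6.55575e+01  8.92151e+01]
[ 75  71 141]
tin [ 6.319000e-01 -3.100000e-03  1.054006e+02  1.542907e+02  4.787400e+00]
bar 529 [4.75400e-01 1.55000e-02 3.64466e+01 8.37480e+00 7.98157e+01] depth z 0.09701204138590969
```

View pics/tm.png

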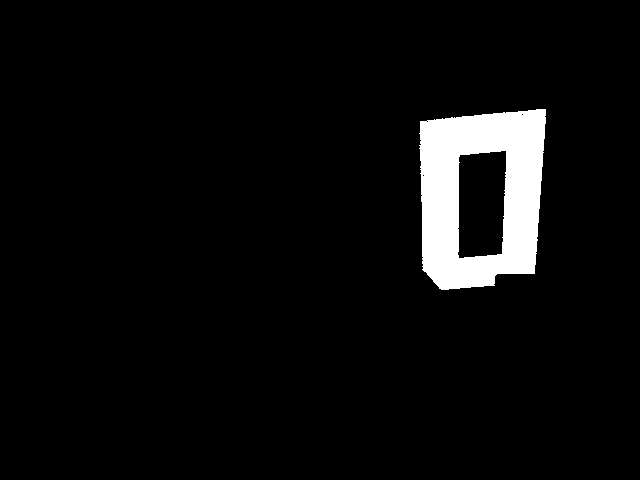

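Emit:
carry_out --pt "-0.043 -0.168 0 0.7 -1" --pt "-0.043 -0.168 0 0.7 -1" --pt "-0.043 -0.168 0 0.7 -1" --pt "-0.043 -0.168 0 0.7 -1" --pt "-0.043 -0.168 -0.04 0.7 -1" --pt "-0.043 -0.168 -0.08 0.7 -1" --pt "-0.043 -0.168 -0.12 0.7 -1" --pt "-0.043 -0.168 -0.15 0.7 -1" --pt "-0.043 -0.168 -0.164 0.7 -1" --pt "-0.043 -0.168 -0.164 0.7 -1" --pt "-0.043 -0.168 -0.164 0.7 -1" --pt "-0.043 -0.168 -0.164 0.7 1" --pt "-0.043 -0.168 -0.164 0.7 1" --pt "-0.043 -0.168 -0.164 0.7 1" --pt "-0.043 -0.168 -0.164 0.7 1" --pt "-0.043 -0.168 -0.164 0.7 1" --pt "-0.043 -0.168 -0.164 0.7 1" --pt "-0.043 -0.168 -0.164 0.7 1" --pt "-0.043 -0.168 -0.164 0.7 1" --pt "-0.043 -0.168 -0.164 0.7 1"

```text
time_s: 19.9
tool_pos: [0.447, -0.1872, 0.202]
tool_rot: [180.0, -0.0, 0.5]
force: [0.0, 0.4, 1.6]
grip_width: 0.0457
```

```bash
python3 - <<'E'
from h import *
c=np.array([cast('top',190+x/5-.4,195+y/4.6-.4,.052)[:2] for x,y in((157,72),(470,38),(493,232),(175,262))])
print(c.round(4),c.mean(0).round(4),cv2.minAreaRect((c*1000).astype(np.float32)))
E
```

```text
[[ 0.6751  0.0771]
 [ 0.6863 -0.076 ]
 [ 0.5807 -0.0836]
 [ 0.5724  0.0688]] [ 0.6286 -0.0034] ((627.8948364257812, -3.333099365234375), (105.86991882324219, 153.55059814453125), 4.18543815612793)
```

Emit:
carry_out --pt "0 0 0.02 0 1" --pt "0 0 0.05 0 1" --pt "0.009 0.1255 0.05 0 1" --pt "0.009 0.1255 0.05 0 1" --pt "0.009 0.1255 0.05 0 1" --pt "0.009 0.1255 0.05 0 1" --pt "0.009 0.1255 0.05 0 1" --pt "0.009 0.1255 0.03 0 1" --pt "0.009 0.1255 0.015 0 1" --pt "0.009 0.1255 0.008 0 1" --pt "0.009 0.1255 0.0045 0 1" --pt "0.009 0.1255 0.0045 0 1" --pt "0.009 0.1255 0.0045 0 1"

```text
time_s: 21.2
tool_pos: [0.456, -0.0624, 0.2067]
tool_rot: [180.0, -0.1, 0.4]
force: [-0.4, 0.2, -0.1]
grip_width: 0.0459
```

Release, rise and look from further right.

Emit:
carry_out --pt "0 0.0005 -0.001 0 1" --pt "0 0.0005 -0.001 0 1" --pt "0 0.0005 -0.001 0 -0.3" --pt "0 0.0005 -0.001 0 -0.3" --pt "0 0.0005 -0.001 0 -0.6" --pt "0 0.0005 -0.001 0 -0.6" --pt "0 0.0005 -0.001 0 -1" --pt "0 0 0.03 0 -1" --pt "0 0 0.07 0 -1" --pt "0 0 0.11 0 -1" --pt "-0.01 -0.22 0.14 0 -1" --pt "-0.01 -0.22 0.14 0 -1" --pt "-0.01 -0.22 0.14 0 -1" --pt "-0.01 -0.22 0.14 0 -1" --pt "-0.01 -0.22 0.14 0 -1" --pt "-0.01 -0.22 0.14 0 -1" --pt "-0.01 -0.22 0.14 0 -1" --pt "-0.01 -0.22 0.14 0 -1"

```text
time_s: 23.0
tool_pos: [0.4461, -0.2802, 0.3459]
tool_rot: [-179.9, 0.0, 0.6]
force: [-0.3, 0.4, -0.3]
grip_width: 0.0873
```

```bash
cat w6.py > b.py; cat >> b.py <<'E'
q=seg(h,(20,150,60),(32,255,255),(200,180,420,300));ys,xs=np.nonzero(q);print('box',xs.mean(),ys.mean(),q.sum(),np.round(rect('',q,.014),4))
q=seg(h,(0,0,0),(180,255,60),(230,0,400,140));ys,xs=np.nonzero(q);print('bcap',xs.mean(),ys.mean(),q.sum(),np.round(rect('',q,.074),4))
q=seg(h,(5,100,120),(18,255,255),(200,0,400,140));print('cr',np.round(rect('',q,.004),4))
E
python3 b.py w7
```

```text
23.0 [ 0.4461 -0.2802  0.3459] [-1.7992e+02  2.0000e-02  5.7000e-01] [-0.3  0.4 -0.3] 0.08727979671588328
box 313.816222687818 215.0667464830889 3341 [ 0.4381 -0.2688 69.3817 44.2931 79.852 ]
bcap 230.0 127.5 2 [  0.3798  -0.1945   0.6784   0.     -93.4325]
cr [ 0.4582 -0.0944 50.8483 12.4718  0.5422]
```

View pics/w7.png

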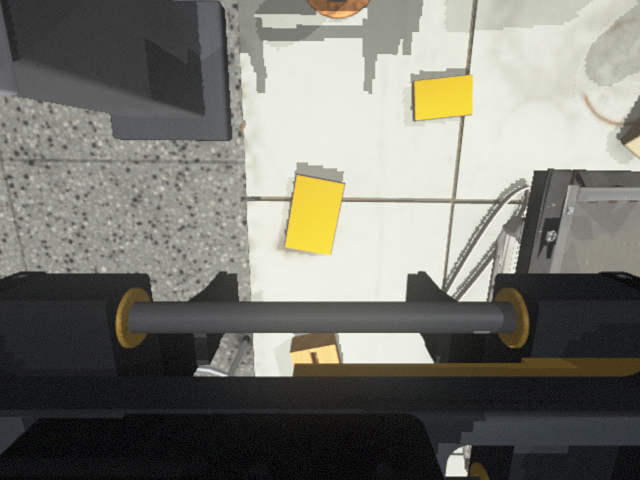

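Emit:
carry_out --pt "-0.009 0.0117 0 -10.7 -1" --pt "-0.009 0.0117 -0.04 -10.7 -1" --pt "-0.009 0.0117 -0.08 -10.7 -1" --pt "-0.009 0.0117 -0.12 -10.7 -1" --pt "-0.009 0.0117 -0.14 -10.7 -1" --pt "-0.009 0.0117 -0.155 -10.7 -1" --pt "-0.009 0.0117 -0.161 -10.7 -1" --pt "-0.009 0.0117 -0.161 -10.7 -1" --pt "-0.009 0.0117 -0.161 -10.7 -1" --pt "-0.009 0.0117 -0.161 -10.7 1" --pt "-0.009 0.0117 -0.161 -10.7 1" --pt "-0.009 0.0117 -0.161 -10.7 1" --pt "-0.009 0.0117 -0.161 -10.7 1" --pt "-0.009 0.0117 -0.161 -10.7 1" --pt "-0.009 0.0117 -0.161 -10.7 1" --pt "-0.009 0.0117 -0.161 -10.7 1" --pt "-0.009 0.0117 -0.161 -10.7 1" --pt "-0.009 0.0117 -0.161 -10.7 1" --pt "-0.009 0.0117 -0.161 -10.7 1" --pt "-0.009 0.0117 -0.161 -10.7 1" --grip_force 15

```text
time_s: 25.05
tool_pos: [0.4367, -0.2701, 0.1853]
tool_rot: [180.0, -0.0, -10.3]
force: [-0.9, -0.6, -0.2]
grip_width: 0.045
```

Emit:
carry_out --pt "0 0 0.03 0 1" --pt "0 0 0.08 0 1" --pt "0 0 0.12 0 1" --pt "0.193 0.2655 0.13 14.8 1" --pt "0.193 0.2655 0.13 14.8 1" --pt "0.193 0.2655 0.13 14.8 1" --pt "0.193 0.2655 0.13 14.8 1" --pt "0.193 0.2655 0.13 14.8 1" --pt "0.193 0.2655 0.13 14.8 1" --pt "0.193 0.2655 0.13 14.8 1" --pt "0.193 0.2655 0.13 14.8 1" --pt "0.193 0.2655 0.13 14.8 1" --pt "0.193 0.2655 0.13 14.8 1" --pt "0.193 0.2655 0.13 14.8 1"

```text
time_s: 26.45
tool_pos: [0.6291, -0.0064, 0.3155]
tool_rot: [-180.0, 0.0, 4.4]
force: [0.3, -0.5, 0.5]
grip_width: 0.045
```

```bash
python3 -c "
from h import *
shot('w8')
r,d=env.read_camera('scene');save('s8',r)"
```

```text
26.45 [ 0.6291 -0.0064  0.3155] [-180.      0.      4.38] [ 0.3 -0.5  0.5] 0.04495685740095635
```

View pics/w8.png

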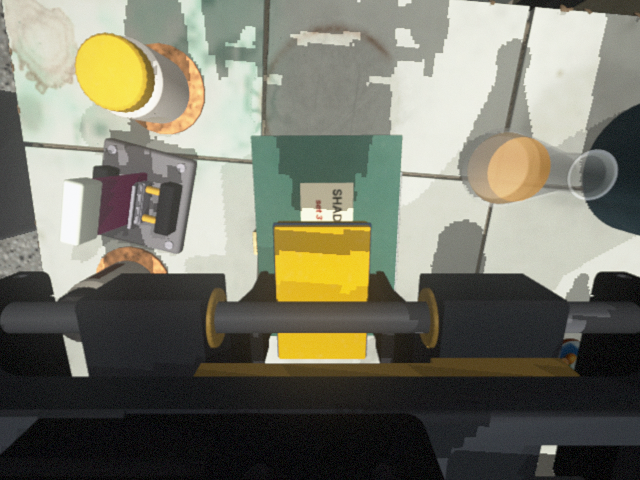

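View pics/s8.png

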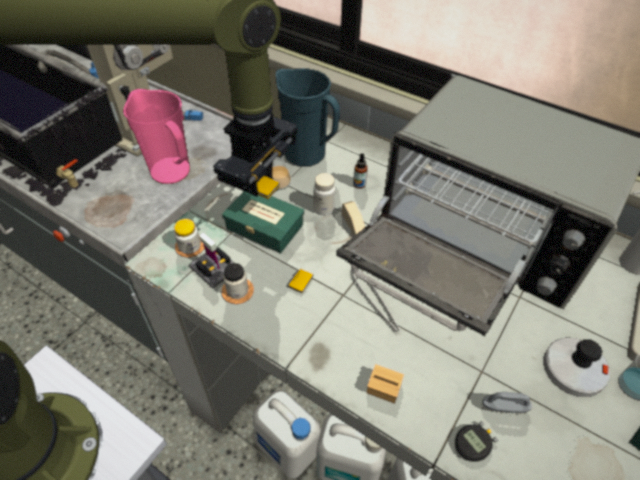

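```bash
python3 - <<'E'
from h import *
T=np.load('w8.npz')['T']
o=np.array([.6291,-.0064]);a=np.radians(4.4);R=np.array([[np.cos(a),np.sin(a)],[-np.sin(a),np.cos(a)]])
q=lambda u,v,z:(R@(wcast(T,u,v,z)[:2]-o)*1000).round(1)
print('tin far',q(252,136,.052),q(402,135,.052),'near-ish',q(260,230,.052),q(400,265,.052))
print('box far top',q(274,227,.144),q(370,226,.144),'near',q(278,360,.144),q(366,360,.144))
E
```

```text
tin far [-48.3  79.8] [55.5 80.4] near-ish [-46.  13.] [ 59.7 -14.5]
box far top [-22.1  35.7] [22.2 36.1] near [-22.7 -34.5] [ 22.7 -34.5]
```

```bash
python3 - <<'E'
from m import *
z=np.load('w8.npz');T,r=z['T'],z['r'];h=cv2.cvtColor(r,cv2.COLOR_RGB2HSV)
o=np.array([.6291,-.0064]);a=np.radians(4.4);R=np.array([[np.cos(a),np.sin(a)],[-np.sin(a),np.cos(a)]])
q=lambda u,v,z:(R@(wcast(T,u,v,z)[:2]-o)*1000).round(1)
m=cv2.inRange(h,np.array([65,60,20]),np.array([100,255,160]))
for v in(145,160,180,200,220,240,260):
    xs=np.nonzero(m[v,240:420])[0]+240;print(v,xs.min(),xs.max(),q(xs.min(),v,.052),q(xs.max()+1,v,.052))
for u in(260,280,340,380,395):
    ys=np.nonzero(m[100:220,u])[0]+100;print(u,ys.min(),q(u,ys.min(),.052))
save('w8c',cv2.resize(r[120:290,235:420],None,fx=4,fy=3.5,interpolation=cv2.INTER_CUBIC))
E
```

```text
145 252 400 [-48.6  73.8] [55.2 73.7]
160 253 400 [-48.5  63.7] [55.8 63.6]
180 254 399 [-48.5  49.7] [56.  49.6]
200 256 398 [-47.8  35.4] [56.1 35.3]
220 257 396 [-47.8  20.6] [55.5 20.5]
240 258 395 [-47.8   5.3] [55.6  5.3]
260 259 394 [-47.9 -10.4] [ 55.7 -10.5]
260 137 [-42.8  79.2]
280 139 [-29.   77.8]
340 136 [12.6 79.8]
380 136 [40.3 79.8]
395 136 [50.7 79.7]
```

View pics/w8c.png

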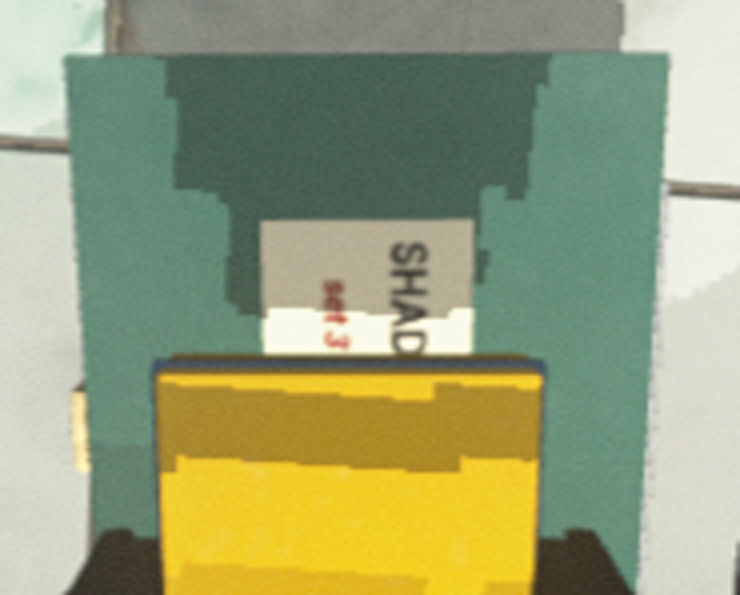

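Emit:
carry_out --pt "0.002 0.0015 -0.03 0 1" --pt "0.002 0.0015 -0.05 0 1" --pt "0.002 0.0015 -0.068 0 1" --pt "0.002 0.0015 -0.068 0 1" --pt "0.002 0.0015 -0.068 0 1" --pt "0.002 0.0015 -0.068 0 1"

```text
time_s: 27.15
tool_pos: [0.6323, -0.0034, 0.2486]
tool_rot: [180.0, -0.1, 4.5]
force: [-0.4, -0.6, -0.4]
grip_width: 0.0447
```

Emit:
carry_out --pt "-0.001 -0.0005 -0.004 0 1" --pt "-0.001 -0.0005 -0.007 0 1" --pt "-0.001 -0.0005 -0.009 0 1" --pt "-0.001 -0.0005 -0.0105 0 1" --pt "-0.001 -0.0005 -0.0115 0 1" --pt "-0.001 -0.0005 -0.0115 0 1" --pt "-0.001 -0.0005 -0.0115 0 1"

```text
time_s: 27.85
tool_pos: [0.6308, -0.0037, 0.2378]
tool_rot: [-179.9, 0.0, 4.5]
force: [-5.4, 0.8, 12.1]
grip_width: 0.0452
```

Emit:
carry_out --pt "0 0 0.0006 0 1" --pt "0 0 0.0006 0 -0.2" --pt "0 0 0.0006 0 -0.2" --pt "0 0 0.0006 0 -0.4" --pt "0 0 0.0006 0 -0.4" --pt "0 0 0.02 0 -0.7" --pt "0 0 0.06 0 -1" --pt "0 0 0.1 0 -1" --pt "-0.05 -0.15 0.13 0 -1" --pt "-0.05 -0.15 0.13 0 -1" --pt "-0.05 -0.15 0.13 0 -1" --pt "-0.05 -0.15 0.13 0 -1" --pt "-0.05 -0.15 0.13 0 -1" --pt "-0.05 -0.15 0.13 0 -1" --pt "-0.05 -0.15 0.13 0 -1"

```text
time_s: 29.35
tool_pos: [0.5816, -0.1509, 0.365]
tool_rot: [-179.9, 0.0, 4.8]
force: [-0.4, -0.3, 0.8]
grip_width: 0.0871
```

```bash
cat w6.py > c.py; cat >> c.py <<'E'
q=seg(h,(20,150,60),(32,255,255),(360,0,640,300));print('box',q.sum(),np.round(rect('',q,.066),4))
q=seg(h,(65,60,20),(100,255,160),(300,0,640,297));print('tin',np.round(rect('',q,.052),4))
E
python3 c.py w9
```

```text
29.35 [ 0.5816 -0.1509  0.365 ] [-1.7995e+02  5.0000e-02  4.7600e+00] [-0.4 -0.3  0.8] 0.08710745348655947
box 5943 [ 6.30700e-01 -3.80000e-03  4.50897e+01  6.60098e+01  4.53090e+00]
tin [ 6.339000e-01 -2.240000e-02  1.045500e+02  1.139579e+02  4.732200e+00]
```

View pics/w9.png

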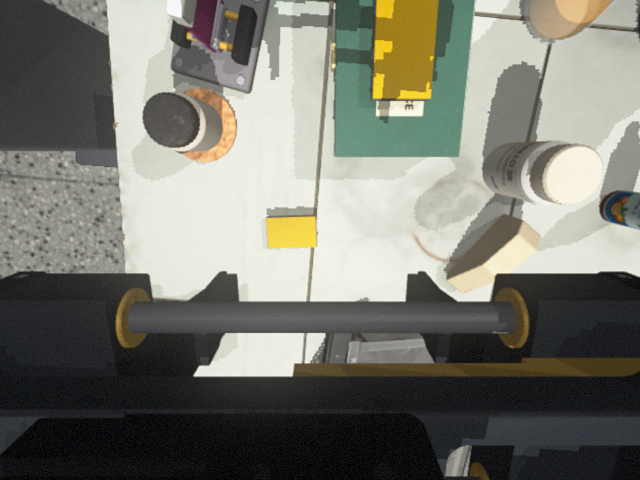

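Emit:
carry_out --pt "-0.1 -0.28 0.03 0 -1" --pt "-0.1 -0.28 0.03 0 -1" --pt "-0.1 -0.28 0.03 0 -1" --pt "-0.1 -0.28 0.03 0 -1" --pt "-0.1 -0.28 0.03 0 -1" --pt "-0.1 -0.28 0.03 0 -1" --pt "-0.1 -0.28 0.03 0 -1" --pt "-0.1 -0.28 0.03 0 -1"

```text
time_s: 30.2
tool_pos: [0.4804, -0.4343, 0.3953]
tool_rot: [-180.0, 0.0, 4.4]
force: [0.7, 0.9, -0.2]
grip_width: 0.0872
```

```bash
python3 - <<'E'
from m import *
z=np.load('w9.npz');T,r=z['T'],z['r'];h=cv2.cvtColor(r,cv2.COLOR_RGB2HSV)
a=np.radians(4.6);R=np.array([[np.cos(a),np.sin(a)],[-np.sin(a),np.cos(a)]])
q=lambda u,v,z:(R@(wcast(T,u,v,z)[:2]-np.array([.6308,-.0037]))*1000).round(1)
for u,v,z in((334,90,.052),(467,90,.052),(400,156.5,.052),(373,70,.066),(437,70,.066),(400,100,.066)):print(q(u,v,z))
r,d=env.read_camera('top');np.savez('top9.npz',r=r,d=d);save('t9',r);save('t9c',cv2.resize(r[195:325,190:350],None,fx=5,fy=4.6,interpolation=cv2.INTER_CUBIC))
E
```

```text
[-51.5 -25.1]
[ 55.8 -24.9]
[  4.9 -77. ]
[-22.6 -13.4]
[ 25.9 -13.3]
[ -0.8 -34.5]
```

View pics/t9c.png

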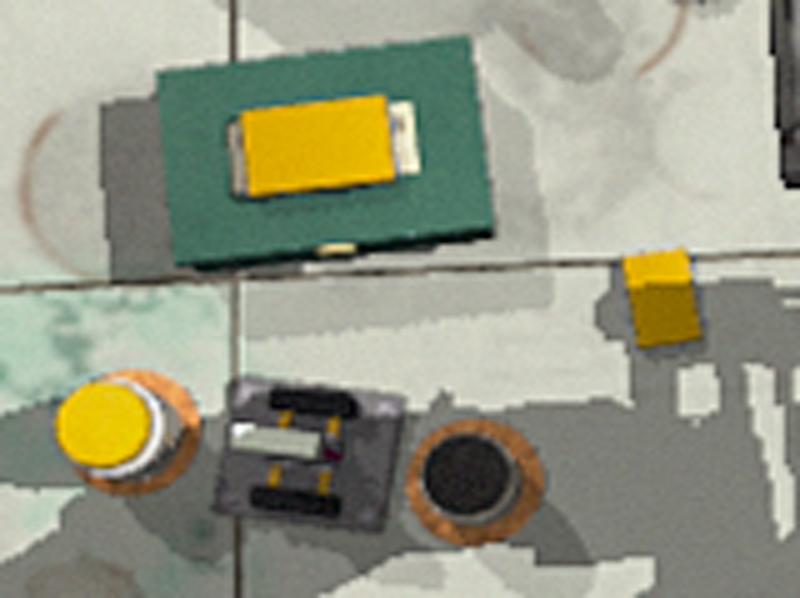

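```bash
python3 - <<'E'
from m import *
r=np.load('top9.npz')['r'];h=cv2.cvtColor(r,cv2.COLOR_RGB2HSV)
tm=seg(h,(70,90,75),(95,255,160),(210,195,300,260));print('tin(lid)',np.round(rect('top',tm,.052),4))
for v0 in (40,60,75,90):
    tm=seg(h,(70,60,v0),(95,255,160),(210,195,300,260));print(v0,np.round(rect('top',tm,.052),4))
q=seg(h,(20,180,60),(32,255,255),(230,205,280,245));print('box',np.round(rect('top',q,.066),4))
q=seg(h,(20,180,60),(32,255,255),(195,265,235,310));print('ycap',np.round(rect('top',q,.07),4), 'coaster .4897 .1007')
q=seg(h,(0,0,0),(180,255,65),(272,285,300,303));print('bcap',q.sum(),np.round(rect('top',q,.074),4),'coaster .4553 -.0664')
q=seg(h,(20,180,60),(32,255,255),(310,245,335,275));print('sm',np.round(rect('top',q,.014),4))
E
```

```text
tin(lid) [ 6.286000e-01 -3.200000e-03  1.032346e+02  1.515960e+02  4.749400e+00]
40 [ 6.291000e-01 -3.000000e-03  1.063005e+02  1.535754e+02  4.588800e+00]
60 [ 6.293000e-01 -2.900000e-03  1.059377e+02  1.535754e+02  4.588800e+00]
75 [ 6.296000e-01 -2.900000e-03  1.053725e+02  1.535754e+02  4.588800e+00]
90 [ 6.303000e-01 -2.900000e-03  1.037987e+02  1.536905e+02  4.432700e+00]
box [ 6.27500e-01 -2.00000e-03  4.61142e+01  6.87943e+01  4.72660e+00]
ycap [ 0.4877  0.0991 40.2124 41.3306 43.7816] coaster .4897 .1007
bcap 191 [ 4.58300e-01 -6.90000e-02  3.68524e+01  2.73163e+01  8.71475e+01] coaster .4553 -.0664
sm [ 0.5476 -0.1635 48.3937 31.411   6.6681]
```

```bash
python3 - <<'E'
from m import *
import m
r=np.load('top9.npz')['r'];h=cv2.cvtColor(r,cv2.COLOR_RGB2HSV)
q=seg(h,(0,0,0),(180,255,65),(273,286,296,303));print(np.round(rect('top',q,.074),4));print(np.nonzero(q.any(0))[0][[0,-1]],np.nonzero(q.any(1))[0][[0,-1]])
g=r[280:320,265:305];save('bj',cv2.resize(g,None,fx=14,fy=14,interpolation=cv2.INTER_CUBIC))
z=np.load('w9.npz');T,r=z['T'],z['r'];h=cv2.cvtColor(r,cv2.COLOR_RGB2HSV);m.cast=lambda _,u,v,zz:wcast(T,u,v,zz)
q=seg(h,(0,0,0),(180,255,75),(135,85,205,160));print('w cap',np.round(rect('',q,.074),4))
q=seg(h,(5,100,80),(18,255,255),(170,80,245,170));ys,xs=np.nonzero(q);print('w coaster edge right',wcast(T,xs.max(),ys[xs.argmax()],.004))
r,d=env.read_camera('scene');save('s10',cv2.resize(r[190:310,150:330],None,fx=4,fy=4,interpolation=cv2.INTER_CUBIC))
E
```

```text
[ 4.58300e-01 -6.90000e-02  3.68524e+01  2.73163e+01  8.71475e+01]
[275 291] [290 302]
w cap [ 0.469  -0.064  20.0632 38.9914 22.5852]
w coaster edge right [ 0.49025648 -0.059205    0.004     ]
```

View pics/bj.png

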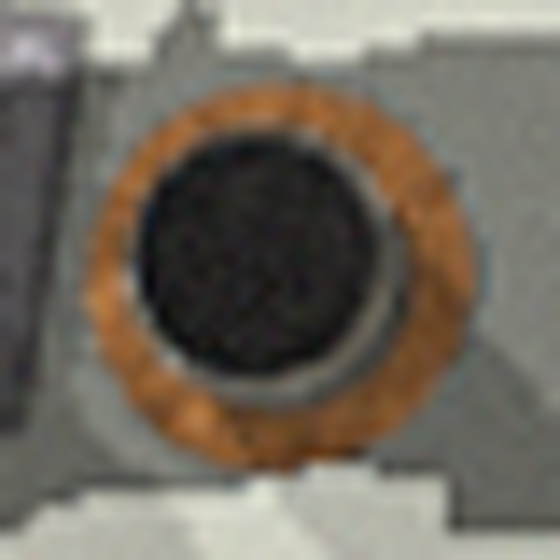

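View pics/s10.png

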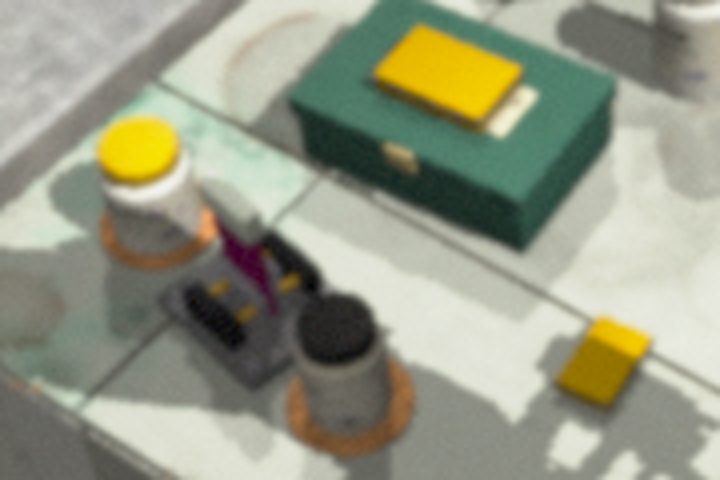

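```bash
python3 - <<'E'
from h import *
print(cast('top',282.9,297.7,.074),cast('top',284.8,299.4,.004),cast('top',284.3,299.3,.004))
print(cast('top',282.9,297.7,.072))
E
```

```text
[ 0.45442175 -0.06860245  0.074     ] [ 0.45505808 -0.06766777  0.004     ] [ 0.45536133 -0.06645426  0.004     ]
[ 0.45456436 -0.06844693  0.072     ]
```

```bash
python3 -c "
from h import *
print(env.sign_off())"
```

```text
the job is handed in; nothing more can be done
None
```

I did all four placements and handed the job in just after 30 s of the 104 s allowed. The sign-off gives no verdict. The arm was clear of everything at hand-in.

- **Purple plate:** it is pressed into the clip. It stopped moving at the depth expected for fully home, with the force at 27 N, and afterwards its top read z = 0.097 m against an expected 0.096 m.
- **Yellow-capped jar:** it stands upright on the left coaster, about 2 to 2.5 mm off its centre.
- **Black-capped jar:** it stands upright on the right coaster, about 1 to 2 mm off its centre. The automatic colour masks on its dark cap were unreliable. I took this figure from an enlarged picture instead.
- **Yellow box:** I used the larger of the two look-alikes. It lies flat along the tin, in line to within 0.5°. The last checks put it 1 to 3 mm from the middle of the lid: the side-to-side edges in the wrist view gave about 0.5 mm, its fitted outline about 3 mm, and the top view about 2 mm.

The wrist and top cameras disagreed by about 1.5 to 3 mm throughout, so none of these offsets is firmer than that. The beige-capped jar, the flask and the small yellow box were not touched.

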